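# Folded hand mirror under the sprung clip of its holder

### The arm

A 6-joint arm with a two-finger parallel gripper is mounted at the origin on the work surface. World frame = base frame: x ahead of the robot, y to its left, z up, the work surface at z = 0. Lengths are in mm, angles in rad, forces in N, time in s.
With the tool pointing down it reaches from about 275 to 1000 mm from the base axis. Payload 8.4 kg.
Tool frame: the origin (TCP) lies at the centre of the arm's flange, where the gripper is bolted on; the fingertips stand r.tip_extent ahead of it and the grasp point (between the pads) lies 155 mm ahead of it (r.tip_extent is the distance from the TCP to the fingertips, in mm); z points along the fingers, y is the direction in which the jaws open and shut (so a half turn about z gives the same grasp; the last joint's range is limited). The gripper opens to 85 mm and grips with 20 to 120 N. Pads are 22 mm wide; open, the fingers measure 114 mm over their backs; the gripper's body (76 mm by 85 mm) begins 54 mm behind the grasp point. The pads swing forward as they close: fully open they stand 13 mm farther back than shut.
Start: joints at [1.174, 0.353, 1.633, -0, 1.155, -0.002], TCP at [240.389, 576.925, 404.681] pointing down, gripper open.
Joint ranges: [-2.63, 2.63], [-0.92, 2.1], [0.06, 2.66], [-1.3, 4.44], [0, 2.69], [-3.02, 3.02]. Speed limits (rad/s): [2.22, 2.22, 2.79, 3.14, 3.14, 3.14].

### API

Orientations are given as [roll, pitch, yaw] about the fixed x, y, z axes, in that order (R = Rz(yaw) Ry(pitch) Rx(roll)).
In Python, from rig import sense, grab_frame, job, r gives the robot as it stands. The module is installed in compiled form; this text tells all that it offers.
- The arm moves only by the shell command python3 -m creep 'ROWS' [FORCE]. ROWS is JSON, a list of rows, each a list of 7 numbers: the turn, a rotation vector about the tool's x, y, z in rad, then the shift along the tool's x, y, z in mm, then the closure, from 0 (fully open) to 1 (shut). In form: [[wx, wy, wz, dx, dy, dz, fingers], ...]. A call has 1 to 10 rows; each row shifts and turns the pose as measured when the row begins, along the tool's axes as they then stand; what a row does not reach is not made up. A row lasts 1/12 s, in which the tool goes at most 41.7 mm and 7.16 degrees, less where a joint would pass 70% of its speed; a pose out of reach is approached as far as the arm can. A call with a gripper value outside its range is refused whole. The fingers move at their own pace and stop on an object; FORCE is the grip in N (left out, the last holds). Time passes only in rows, so rows that do not move let the fingers close. It gives the time, the measured TCP pose, the force and the opening at its end, in the units of the state.
- sense(): the state, without advancing time (a new reading comes with each control period).
- grab_frame(name): name is "scene" or "top" or "wrist"; returns a dict with "color" (400x640x3 uint8, red, green, blue), "mtx" (3x3 intrinsics, pixels), "T" (4x4, takes a point from camera to world coordinates). Camera axes: x right, y down, z forward; pixel columns grow to the right and rows downward; lengths in mm; the calibration is good to about 2 mm. A picture is of the moment at which its call begins. There is no depth.
- job.sign_off(): hands the job in, once; it reports no verdict.
The state is a dict: "clock": time; "qpos": joint angles; "qvel": joint speeds; "joint_efforts": joint torques, N m; "eef_pos": TCP position; "tcp_rot": TCP orientation; "contact_force": force on the tool from outside, world axes, zero at the start; "wrist_torque": the same for the moment, N m; "opening": opening from 0.0 (shut) to 1.0 (fully open).
Only numpy, scipy, OpenCV 4.12 (cv2) and the standard library are available. Lean on these libraries where they do the work, as an engineer would, in place of code of your own. Each camera call takes 0.05 s, during which the arm holds its last target.

### The job

Put the folded hand mirror away in its steel holder on the glass shelf: slide its plain end under the sprung clip, letting the edge lift the clip, until it meets the stop, then press the hinge end down past the sprung front catch so that the mirror lies level and flat on the holder, roughly centred from side to side and hinge end towards the catch. Let go of it, and leave the other toiletries where they are.

Things in the scene. Friction and masses are not known exactly. Their poses are not given: they have to be found in the camera images.
- mirror_center (a point): Centre (half-way up) of the folded hand mirror: a loose stiff grey plastic slab 120 mm long (x -60 to +60), 54 wide (y), 12 thick (z up), about 130 g, lying flat at the start. +x points to the plain end, its edge fully rounded (6 mm radius), which goes under the clip; the -x end has the black hinge barrel.
- mirror_barrel (a point): Middle of the mirror's black hinge barrel, on its axis: a cylinder of 14 mm diameter, 50 mm long, lying across the mirror's -x end, 53 mm from the mirror's centre, flush with the underside and 2 mm proud of the top face. Same axes as the mirror's centre.
- holder_seat (a point): Centre of the top face of the holder, a dark steel bar fixed to the shelf, 20 mm high, 44 wide (narrower than the mirror: room for fingers both sides), x from -65 to +93 mm of here. x: the way the mirror slides in, from catch to clip; z up. The seated mirror's centre is 6 mm above this point, its x along this x, its plain end at the stop.
- holder_stop (a point): Middle of the face of the stop that the mirror's plain end meets, facing -x of the seat: 60 mm in +x from the seat's centre, 11 mm high above the seat, 44 mm wide. Axes as the seat. Behind it, 82 mm from the seat's centre, are the clip's two posts, 50 mm apart, tops 29 mm above the seat.
- catch_bead (a point): Middle of the front catch's smooth round bead (5 mm diameter, 34 long, lying across), 59 mm in -x of the seat's centre and 13 mm above the seat; its leaf springs up to 6 mm towards -x, from 4 N plus 2 N per mm. The barrel, pressed down there with 4 to 10 N, forces it back 3 mm, drops under it and is held; until then it rests on the bead, the mirror sloping 7 degrees.
- clip_jaw (a point): Middle of the clip's jaw line (underside). The clip is a smooth sprung steel flap 36 mm wide. Shut, the jaw is 40 mm in +x of the seat's centre, 1.5 mm above the seat; a flared lip rises from it at 28 degrees towards -x for 30 mm, to 17 mm above the seat: an edge pushed in low wedges it up. It presses with 2 N shut, 4 N raised; pushing the mirror in takes up to 15 N, then 5 N once under.
- clip (a joint): Opening angle of the sprung clip, rad: 0 shut, 0.8 at most; it springs shut. Its hinge runs across the holder, 82 mm in +x of the seat's centre and 26 mm above the seat. About 0.23 with the mirror seated under it.
- can: Silver aerosol can with grey clip-on lid, 51 mm diameter, 145 mm tall; origin at the centre of its underside. Bystander.
- aftershave: Brown glass aftershave bottle with black cap, 36 x 56 mm, 118 mm tall; origin at the centre of its underside. Bystander.
- cup: Stainless steel cup with two tweezers in it, 68 mm diameter, 85 mm tall (118 mm with the tweezers); origin at the centre of its underside. Bystander.
- jar: Small white cream jar, 40 mm diameter, 34 mm tall; origin at the centre of its underside. Bystander, between the two working places.
- soap: Bar of soap, 58 x 40 x 22 mm; origin at the centre of its underside. Bystander.
- brush: Wooden nail brush, 80 x 34 x 24 mm; origin at the centre of its underside. Bystander.
- comb: Black plastic comb lying flat, 130 x 30 x 5 mm; origin at the centre of its underside. Bystander.
Not all that is in view belongs to the job. Of the things that look like the part that bears mirror_center, the middle-sized one is meant. Leave any red look-alike of the part that bears holder_seat alone.

How it is judged (in metres and radians):
At the end, for the whole second after the job is handed in: The mirror lies at rest on the holder's seat, its plain end under the raised clip (clip above 0.15 rad): centre within 4 mm along, 9 mm across and 2.5 mm in height of the seated place, level within 2.6 degrees, lengthwise within 5.7 degrees of the holder, hinge end at the catch, released (x of mirror_center in the frame of holder_seat between -0.004 and 0.004 m and y of mirror_center in the frame of holder_seat between -0.009 and 0.009 m and z of mirror_center in the frame of holder_seat between 0.0035 and 0.0085 m and x of mirror_barrel in the frame of holder_seat below -0.04 m and angle between the z axis of mirror_center and the z axis of holder_seat, either way round below 0.045 rad and angle between the x axis of mirror_center and the x axis of holder_seat, either way round below 0.1 rad and value of joint clip above 0.15 rad); the robot touches nothing.
It fails at once if a bystander is shoved more than 3 cm (distance of any of can, aftershave, cup, jar, soap, brush, comb from where it was at the start of the episode above 0.03 m).
It fails at once if a bystander is knocked over (angle between any of can, aftershave, cup, jar, soap, brush, comb's own z axis and vertical above 0.5 rad).
It also fails if it takes over 50 s, if anything falls off the work surface, if the arm or the gripper's body presses on something with over 40 N, if the wrist force passes 120 N, or if a joint passes its speed limit or range.

## Working session

There is one attempt and no reset: what is moved stays moved. The work goes in short steps, Python scripts to look and compute and a shell command to move; the robot and the scene stay as the last step left them, time stands still between calls to the robot, and variables do not carry over. Pictures are saved under pics/ and viewed, and the job is handed in when it is done.

```bash
mkdir -p pics; python3 - <<'E'
from rig import sense, grab_frame, job, r
import cv2
s=sense();print(s); print(r.tip_extent)
for n in("scene","top","wrist"):
    f=grab_frame(n);cv2.imwrite(f"pics/{n}0.png",f["color"][:,:,::-1]);print(n,f["mtx"].tolist(),f["T"].round(3).tolist())
E
```

```text
{'clock': 0.0, 'qpos': array([ 1.17360834e+00,  3.53653990e-01,  1.63412619e+00,  4.67656869e-07,
        1.15519388e+00, -2.38810528e-03]), 'qvel': array([ 0.00208566, -0.00074296,  0.00082701, -0.00045346, -0.00121777,
       -0.00094598]), 'joint_efforts': array([ 1.96619312e-04, -6.05230665e+01, -3.42079496e+01,  3.13501105e-04,
        8.76655744e-03,  5.91375780e-06]), 'eef_pos': array([240.29369557, 576.7115879 , 403.96126228]), 'tcp_rot': array([-3.14021125e+00, -3.72652643e-06,  2.74679258e+00]), 'contact_force': array([-0.27219794,  0.50619437,  0.06786459]), 'wrist_torque': array([0.01754898, 0.07050017, 0.02035095]), 'opening': 1.001934356002201}
173.4
scene [[398.09771585224127, 0.0, 324.6716055164123], [0.0, 398.09771585224127, 197.7530488468903], [0.0, 0.0, 1.0]] [[-0.793, 0.427, -0.434, 946.889], [0.609, 0.579, -0.542, 554.434], [0.02, -0.694, -0.72, 782.496], [0.0, 0.0, 0.0, 1.0]]
top [[450.84213953599834, 0.0, 317.8720071223752], [0.0, 450.84213953599834, 210.86456767062936], [0.0, 0.0, 1.0]] [[-0.048, -0.975, 0.216, 262.789], [-0.999, 0.048, -0.005, 12.652], [-0.006, -0.215, -0.976, 1197.643], [0.0, 0.0, 0.0, 1.0]]
wrist [[286.6546164055329, 0.0, 320.94307934756205], [0.0, 286.6546164055329, 197.70250044028447], [0.0, 0.0, 1.0]] [[0.385, 0.876, 0.289, 166.179], [0.923, -0.364, -0.123, 606.714], [-0.003, 0.315, -0.949, 373.679], [0.0, 0.0, 0.0, 1.0]]
```

View pics/scene0.png

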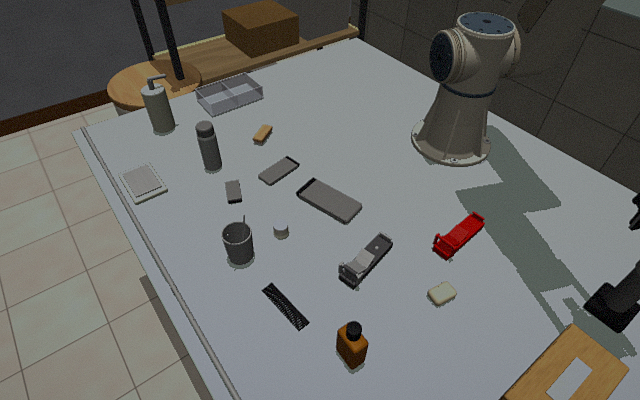

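View pics/top0.png

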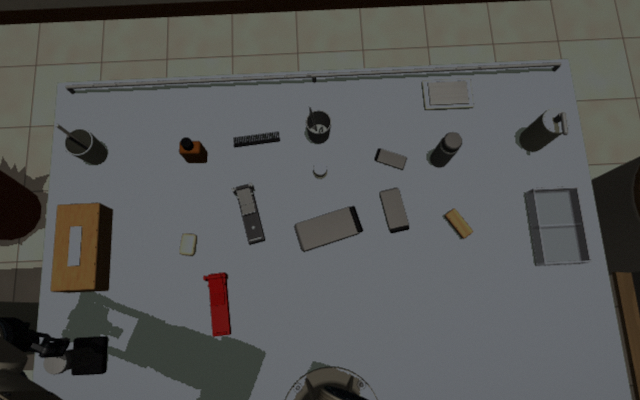

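View pics/wrist0.png

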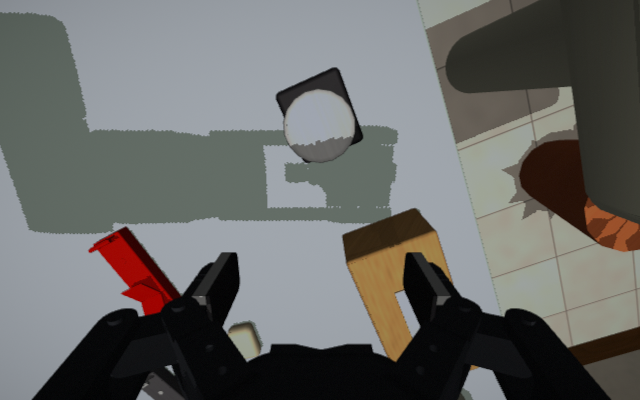

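The top view shows three slabs: a large one at (328,229), the middle-sized one at (394,209), which is the mirror, and a small one at (391,159). The steel holder is at (249,213) and the red decoy at (218,303). I'll zoom in next.

```bash
cat > h.py <<'E'
import numpy as np, cv2
from rig import sense, grab_frame
def ray(f,u,v):
    d=np.linalg.inv(f["mtx"])@np.array([u,v,1.]);return f["T"][:3,3],f["T"][:3,:3]@d
def plane(f,u,v,z):
    o,d=ray(f,u,v);return o+d*(z-o[2])/d[2]
def proj(f,p):
    T=np.linalg.inv(f["T"]);c=T[:3,:3]@np.asarray(p,float)+T[:3,3];q=f["mtx"]@c;return q[:2]/q[2]
def tri(f,a,g,b):
    o,d=ray(f,*a);p,e=ray(g,*b);d=d/np.linalg.norm(d);e=e/np.linalg.norm(e)
    s=np.linalg.lstsq(np.c_[d,-e],p-o,rcond=None)[0];A=o+d*s[0];B=p+e*s[1];return (A+B)/2,np.linalg.norm(A-B)
def crop(im,x0,y0,x1,y1,k): return cv2.resize(im[y0:y1,x0:x1],None,fx=k,fy=k,interpolation=cv2.INTER_CUBIC)
E
python3 - <<'E'
from h import *
t=cv2.imread("pics/top0.png");s=cv2.imread("pics/scene0.png")
cv2.imwrite("pics/c1.png",np.hstack([crop(t,220,170,290,260,6),crop(t,365,175,425,245,6)[:540] if 0 else cv2.copyMakeBorder(crop(t,365,175,425,245,5),0,190,0,0,cv2.BORDER_CONSTANT)]))
cv2.imwrite("pics/c2.png",np.vstack([crop(s,325,220,405,295,5),cv2.copyMakeBorder(crop(s,250,145,310,190,5),0,0,0,100,cv2.BORDER_CONSTANT)])[:600])
E
```

```text
(no output)
```

View pics/c1.png

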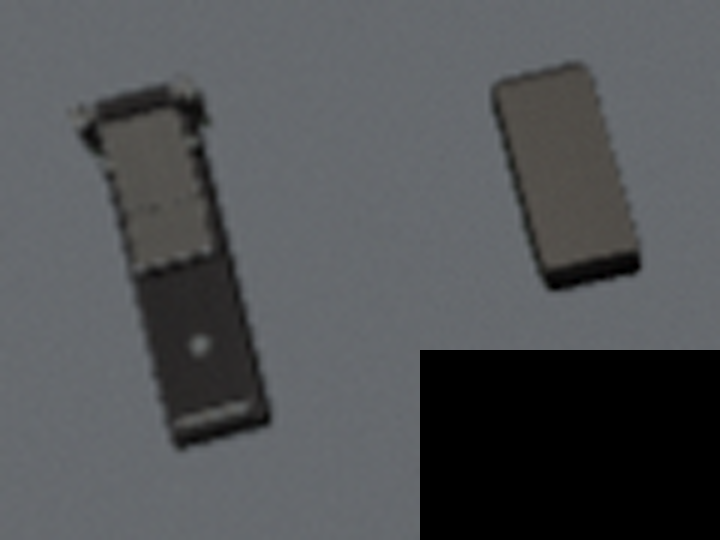

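View pics/c2.png

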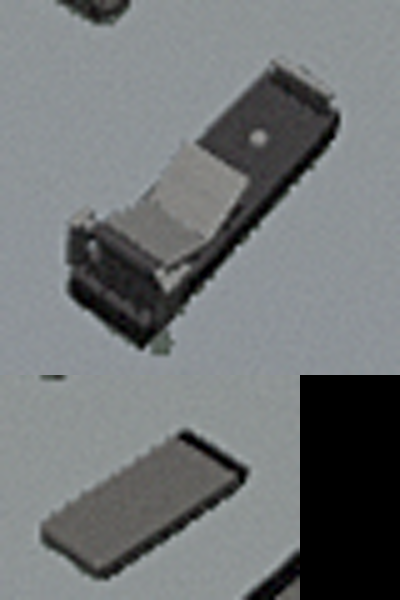

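```bash
python3 - <<'E'
from h import *
f=grab_frame("top");g=grab_frame("scene")
def T(X,Y): return (220+(X+.5)/6-.5,170+(Y+.5)/6-.5)
def S(X,Y): return (325+(X+.5)/5-.5,220+(Y+.5)/5-.5)
for n,a,b in [("beadL",(176,422),(272,65)),("beadR",(250,406),(336,100)),("lipL",(135,270),(190,142)),("lipR",(212,250),(248,180)),("screw",(200,345),(258,137))]:
    print(n,*tri(f,T(*a),g,S(*b)),"scene-px",S(*b),"plane20",plane(f,*T(*a),20).round(1),plane(g,*S(*b),20).round(1))
# mirror
im=f["color"].astype(int).sum(2)[175:245,365:425]
print(im[0,:5],im[35,25:35])
bg=np.median(im)
m=(im<bg-35).astype(np.uint8)
c=max(cv2.findContours(m,cv2.RETR_EXTERNAL,cv2.CHAIN_APPROX_NONE)[0],key=cv2.contourArea)
rr=cv2.minAreaRect(c);print(rr)
bx=cv2.boxPoints(rr)+[365,175]
P=[plane(f,*p,12) for p in bx]
print(np.round(P,1)); 
P=np.array(P);print([np.linalg.norm(P[i]-P[(i+1)%4]).round(1) for i in range(4)],P.mean(0))
E
```

```text
beadL [458.43925686 177.56264627  44.33467752] 28.780821352641155 scene-px (379.0, 232.6) plane20 [453.2 192.3  20. ] [452.  153.8  20. ]
beadR [449.48411955 173.48124399  16.66675804] 33.192603969900766 scene-px (391.8, 239.6) plane20 [458.7 159.7  20. ] [441.9 188.5  20. ]
lipL [524.80202453 193.06537257  52.89210007] 29.220595645575276 scene-px (362.6, 248.0) plane20 [522.5 209.6  20. ] [515.6 165.1  20. ]
lipR [519.5882617  187.0212591   23.64137289] 31.19019613655373 scene-px (374.2, 255.60000000000002) plane20 [529.9 175.1  20. ] [508.3 198.   20. ]
screw [487.10887601 181.56864783  19.00041302] 0.5478262006978041 scene-px (376.2, 247.0) plane20 [487.1 181.2  20. ] [487.5 182.3  20. ]
[316 315 315 314 315] [236 232 231 235 240 235 229 232 230 230]
((28.782806396484375, 35.06108856201172), (45.54542922973633, 22.291385650634766), 74.2913589477539)
[[ 571.4 -156.1   12. ]
 [ 585.5 -215.7   12. ]
 [ 463.  -238.1   12. ]
 [ 449.5 -179.6   12. ]]
[np.float64(61.3), np.float64(124.5), np.float64(60.0), np.float64(124.1)] [ 517.33022165 -197.36204966   12.        ]
```

```bash
python3 - <<'E'
from h import *
f=grab_frame("top");g=grab_frame("scene")
def T(X,Y): return (220+(X+.5)/6-.5,170+(Y+.5)/6-.5)
def S(X,Y): return (325+(X+.5)/5-.5,220+(Y+.5)/5-.5)
R={}
for n,a,b in [("beadL",(176,422),(336,100)),("beadR",(250,406),(272,65)),("lipL",(135,270),(248,180)),("lipR",(212,250),(190,142)),("screw",(200,345),(258,137))]:
    R[n]=tri(f,T(*a),g,S(*b));print(n,*R[n])
b=(R["beadL"][0]+R["beadR"][0])/2;l=(R["lipL"][0]+R["lipR"][0])/2
d=l-b;print(b,l,np.arctan2(d[1],d[0]),np.linalg.norm(d))
w=R["beadL"][0]-R["beadR"][0];print(np.arctan2(-w[0],w[1]))
E
```

```text
beadL [450.26550067 192.19761978  30.87458064] 3.8011188836596896
beadR [457.40531274 158.45016851  28.50147201] 0.36461858466144026
lipL [518.58622706 206.46914938  37.97226846] 0.2871567897165955
lipR [525.62610923 173.27679858  37.04734131] 1.2752401308752963
screw [487.10887601 181.56864783  19.00041302] 0.5478262006978041
[453.8354067  175.32389415  29.68802633] [522.10616815 189.87297398  37.50980489] 0.2099675342672845 70.24067775823669
0.20849154313327645
```

```bash
cat >> h.py <<'E'
from scipy.spatial.transform import Rotation as Ro
def Rt(rpy): return Ro.from_euler("xyz",rpy)
def plan(tp,trpy,n,s=None,show=True):
    s=s or sense();p=np.array(s["eef_pos"]);R=Rt(s["tcp_rot"]);R1=Rt(trpy)
    w=(R.inv()*R1).as_rotvec()/n; d=(np.array(tp)-p)/n
    print("dist/row",np.linalg.norm(d).round(1),"deg/row",np.degrees(np.linalg.norm(w)).round(2))
    for i in range(n):
        print(w.round(4).tolist(),R.inv().apply(d).round(1).tolist()); R=R*Ro.from_rotvec(w)
E
python3 - <<'E'
from h import *
plan((440,172,400),(np.pi,0,0.21),22)
E
```

```text
dist/row 20.5 deg/row 6.61
[-0.0, 0.0, 0.1153] [-15.5, -13.5, 0.2]
[-0.0, 0.0, 0.1153] [-16.9, -11.6, 0.2]
[-0.0, 0.0, 0.1153] [-18.1, -9.6, 0.2]
[-0.0, 0.0, 0.1153] [-19.1, -7.5, 0.2]
[-0.0, 0.0, 0.1153] [-19.8, -5.2, 0.2]
[-0.0, 0.0, 0.1153] [-20.3, -2.9, 0.2]
[-0.0, 0.0, 0.1153] [-20.5, -0.5, 0.2]
[-0.0, 0.0, 0.1153] [-20.4, 1.8, 0.2]
[-0.0, 0.0, 0.1153] [-20.1, 4.2, 0.2]
[-0.0, 0.0, 0.1153] [-19.5, 6.5, 0.2]
[-0.0, 0.0, 0.1153] [-18.6, 8.7, 0.2]
[-0.0, 0.0, 0.1153] [-17.5, 10.7, 0.2]
[-0.0, 0.0, 0.1153] [-16.1, 12.7, 0.2]
[-0.0, 0.0, 0.1153] [-14.6, 14.4, 0.2]
[-0.0, 0.0, 0.1153] [-12.8, 16.0, 0.2]
[-0.0, 0.0, 0.1153] [-10.9, 17.4, 0.2]
[-0.0, 0.0, 0.1153] [-8.8, 18.5, 0.2]
[-0.0, 0.0, 0.1153] [-6.6, 19.4, 0.2]
[-0.0, 0.0, 0.1153] [-4.3, 20.1, 0.2]
[-0.0, 0.0, 0.1153] [-2.0, 20.4, 0.2]
[-0.0, 0.0, 0.1153] [0.4, 20.5, 0.2]
[-0.0, 0.0, 0.1153] [2.7, 20.3, 0.2]
```

```bash
python3 -m creep '[[0,0,0.1153,-15.5,-13.5,0.2,0],[0,0,0.1153,-16.9,-11.6,0.2,0],[0,0,0.1153,-18.1,-9.6,0.2,0],[0,0,0.1153,-19.1,-7.5,0.2,0],[0,0,0.1153,-19.8,-5.2,0.2,0],[0,0,0.1153,-20.3,-2.9,0.2,0],[0,0,0.1153,-20.5,-0.5,0.2,0],[0,0,0.1153,-20.4,1.8,0.2,0],[0,0,0.1153,-20.1,4.2,0.2,0],[0,0,0.1153,-19.5,6.5,0.2,0]]' 40
python3 - <<'E'
from h import *
plan((440,172,400),(np.pi,0,0.21),14)
E
```

```text
clock: 1.18
eef_pos: [329.2, 386.7, 401.9]
tcp_rot: [3.141, -0.002, 1.548]
contact_force: [0.3, -0.4, 0.9]
opening: 0.998
dist/row 17.3 deg/row 5.48
[-0.0001, -0.0001, 0.0956] [-15.2, 8.3, 0.1]
[-0.0001, -0.0001, 0.0956] [-14.3, 9.7, 0.1]
[-0.0001, -0.0001, 0.0956] [-13.3, 11.0, 0.1]
[-0.0001, -0.0001, 0.0956] [-12.2, 12.2, 0.1]
[-0.0001, -0.0001, 0.0956] [-11.0, 13.3, 0.1]
[-0.0001, -0.0001, 0.0956] [-9.7, 14.3, 0.1]
[-0.0001, -0.0001, 0.0956] [-8.2, 15.2, 0.1]
[-0.0001, -0.0001, 0.0956] [-6.8, 15.9, 0.1]
[-0.0001, -0.0001, 0.0956] [-5.2, 16.5, 0.1]
[-0.0001, -0.0001, 0.0956] [-3.6, 16.9, 0.1]
[-0.0001, -0.0001, 0.0956] [-2.0, 17.1, 0.1]
[-0.0001, -0.0001, 0.0956] [-0.4, 17.3, 0.1]
[-0.0001, -0.0001, 0.0956] [1.3, 17.2, 0.1]
[-0.0001, -0.0001, 0.0956] [2.9, 17.0, 0.1]
```

```bash
python3 -m creep '[[0,0,0.119,-18.5,11,0.2,0],[0,0,0.119,-17.5,13,0.2,0],[0,0,0.119,-16,14.7,0.2,0],[0,0,0.119,-14,16.4,0.2,0],[0,0,0.119,-12,18,0.2,0],[0,0,0.119,-9.7,19.3,0.2,0],[0,0,0.119,-7.5,20.3,0.2,0],[0,0,0.119,-5,21,0.2,0],[0,0,0.119,-2.5,21.4,0.2,0],[0,0,0.119,0,21.5,0.2,0]]'
python3 -m creep '[[0,0,0.119,2,21,0,0],[0,0,0.05,3,13,0,0],[0,0,0,0,0,0,0]]'
python3 - <<'E'
from h import *
s=sense();print(s["eef_pos"],s["tcp_rot"],s["qpos"])
f=grab_frame("wrist");cv2.imwrite("pics/w1.png",f["color"][:,:,::-1]);np.savez("w1.npz",**f)
E
```

```text
clock: 2.02
eef_pos: [428.2, 182.9, 400.7]
tcp_rot: [-3.139, -0.004, 0.298]
contact_force: [0.5, -0.4, 0.9]
opening: 1.001
clock: 2.27
eef_pos: [443.0, 146.8, 401.0]
tcp_rot: [-3.139, -0.005, 0.111]
contact_force: [-0.4, 0.3, -0.3]
opening: 0.996
[442.98697819 146.76507381 401.04476183] [-3.13886027 -0.00478217  0.11079994] [3.16095451e-01 1.06173759e-01 1.96521452e+00 1.94351980e-03
 1.06496642e+00 1.77514806e+00]
```

View pics/w1.png

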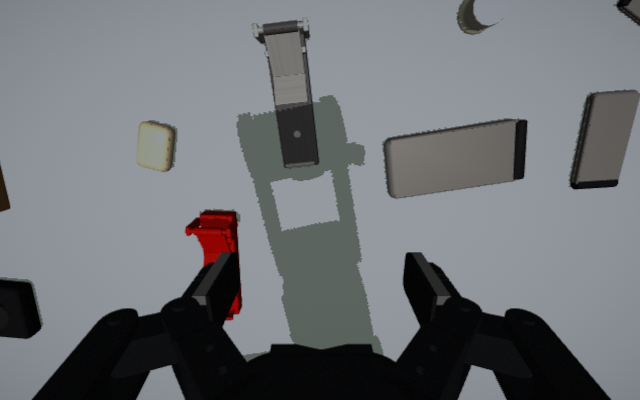

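```bash
python3 - <<'E'
from h import *
t=cv2.imread("pics/w1.png")
cv2.imwrite("pics/c3.png",np.hstack([crop(t,245,10,325,175,3.6 and 3),crop(t,265,90,325,172,6)[:495],cv2.resize(t[80:195,560:640],None,fx=2,fy=2).repeat(1,0) if 0 else np.zeros((495,5,3),np.uint8)]) if 0 else crop(t,245,10,325,175,3.5))
cv2.imwrite("pics/c4.png",crop(t,560,80,640,195,5))
E
```

```text
(no output)
```

View pics/c3.png

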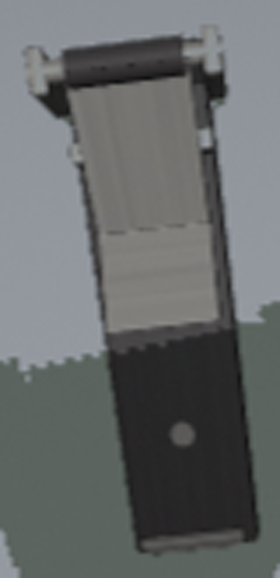

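View pics/c4.png

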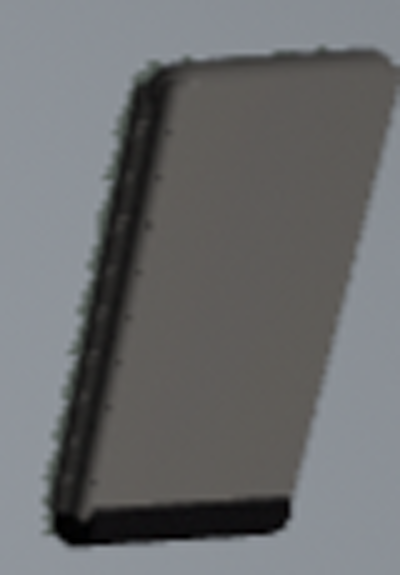

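```bash
python3 - <<'E'
from h import *
w=dict(np.load("w1.npz"));f=grab_frame("top")
W=lambda X,Y:(245+(X+.5)/3.5-.5,10+(Y+.5)/3.5-.5)
def T(X,Y): return (220+(X+.5)/6-.5,170+(Y+.5)/6-.5)
pts=dict(beadL=((140,543),34),beadR=((243,533),34),lipL=((107,335),37),lipR=((218,322),37),screw=((182,434),20),hingeL=((63,62),46),hingeR=((186,50),46))
P={k:plane(w,*W(*a),z) for k,(a,z) in pts.items()}
for k in P: print(k,P[k].round(1))
for a,b in(("beadL",(176,420)),("beadR",(250,404)),("lipL",(135,270)),("lipR",(212,250)),("screw",(200,345))): print(a,plane(f,*T(*b),pts[a][1]).round(1))
b=(P["beadL"]+P["beadR"])/2;l=(P["lipL"]+P["lipR"])/2;h=(P["hingeL"]+P["hingeR"])/2
for u,v in((b,l),(l,h),(b,h)): d=(v-u)[:2];print(np.linalg.norm(d),np.arctan2(d[1],d[0]))
C=lambda X,Y:(560+(X+.5)/5-.5,80+(Y+.5)/5-.5)
for n,a,z in (("nose L",(165,68),6),("noseR",(385,55),6),("barL",(80,540),7),("barR",(285,525),7),("topedge",(95,505),12),("topedgeR",(290,497),12),("L",(100,450),12),("L2",(150,150),12),("R",(330,350),12),("R2",(380,120),12)):
    print(n,plane(w,*C(*a),z).round(1))
E
```

```text
beadL [450.8 190.6  34. ]
beadR [458.1 156.1  34. ]
lipL [517.  205.4  37. ]
lipR [524.8 170.8  37. ]
screw [487.2 180.4  20. ]
hingeL [589.9 221.1  46. ]
hingeR [596.8 186.5  46. ]
beadL [451.8 190.2  34. ]
beadR [457.3 157.9  34. ]
lipL [518.7 206.7  37. ]
lipR [526.  172.8  37. ]
screw [487.1 181.2  20. ]
68.07843609073878 0.219411829571821
74.16582329943556 0.21266087020747526
142.2434505192554 0.21589189464185254
nose L [ 572.1 -166.4    6. ]
noseR [ 580.7 -217.3    6. ]
barL [ 457.  -190.3    7. ]
barR [ 466.9 -242.2    7. ]
topedge [ 467.4 -185.8   12. ]
topedgeR [ 475.  -234.9   12. ]
L [ 481.4 -181.5   12. ]
L2 [ 553.2 -165.    12. ]
R [ 512.3 -228.6   12. ]
R2 [ 565.8 -216.6   12. ]
```

```bash
python3 - <<'E'
from h import *
plan((445,-218,310),(np.pi,0,0.2),11)
E
```

```text
dist/row 34.3 deg/row 0.44
[-0.0003, -0.0004, -0.0077] [-3.6, 33.1, 8.1]
[-0.0003, -0.0004, -0.0077] [-3.9, 33.1, 8.2]
[-0.0003, -0.0004, -0.0077] [-4.1, 33.1, 8.2]
[-0.0003, -0.0004, -0.0077] [-4.4, 33.0, 8.2]
[-0.0003, -0.0004, -0.0077] [-4.6, 33.0, 8.2]
[-0.0003, -0.0004, -0.0077] [-4.9, 32.9, 8.2]
[-0.0003, -0.0004, -0.0077] [-5.1, 32.9, 8.2]
[-0.0003, -0.0004, -0.0077] [-5.4, 32.9, 8.2]
[-0.0003, -0.0004, -0.0077] [-5.6, 32.8, 8.2]
[-0.0003, -0.0004, -0.0077] [-5.9, 32.8, 8.2]
[-0.0003, -0.0004, -0.0077] [-6.1, 32.7, 8.3]
```

```bash
python3 -m creep '[[0,0,-0.008,-3.6,33,8,0],[0,0,-0.008,-4,33,8,0],[0,0,-0.008,-4,33,8,0],[0,0,-0.008,-4.4,33,8,0],[0,0,-0.008,-4.6,33,8,0],[0,0,-0.008,-5,33,8,0],[0,0,-0.008,-5,33,8,0],[0,0,-0.008,-5.4,33,8,0],[0,0,-0.008,-5.6,33,8,0],[0,0,-0.008,-6,33,8,0]]'
python3 -m creep '[[0,0,-0.01,-6,28,8,0],[0,0,0,0,0,0,0]]'
python3 - <<'E'
from h import *
s=sense();print(s["eef_pos"],s["tcp_rot"],s["qpos"])
f=grab_frame("wrist");cv2.imwrite("pics/w2.png",f["color"][:,:,::-1]);np.savez("w2.npz",**f)
E
```

```text
clock: 3.2
eef_pos: [452.7, -183.6, 318.4]
tcp_rot: [-3.135, -0.015, 0.238]
contact_force: [0.7, -0.2, 0.6]
opening: 0.998
clock: 3.37
eef_pos: [454.4, -216.1, 308.7]
tcp_rot: [-3.136, -0.016, 0.252]
contact_force: [0.0, 1.1, 0.3]
opening: 0.999
[ 454.35735984 -216.14004757  308.7358354 ] [-3.13620074 -0.0155377   0.25188507] [-0.4517705   0.28427903  1.98096862  0.0185622   0.86807107  0.85516052]
```

View pics/w2.png

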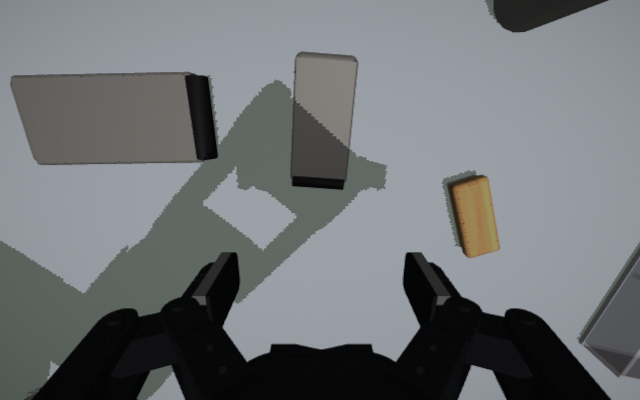

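```bash
python3 - <<'E'
from h import *
t=cv2.imread("pics/w2.png");cv2.imwrite("pics/c5.png",crop(t,280,40,370,195,3.8))
E
```

```text
(no output)
```

View pics/c5.png

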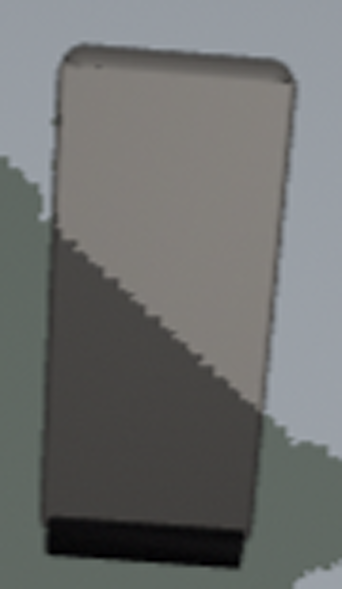

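```bash
python3 - <<'E'
from h import *
w=dict(np.load("w2.npz"))
C=lambda X,Y:(280+(X+.5)/3.8-.5,40+(Y+.5)/3.8-.5)
Q={}
for n,a,z in (("noseL",(75,44),6),("noseR",(285,60),6),("barTopL",(48,517),13),("barTopR",(244,532),13),("endL",(48,553),7),("endR",(240,566),7),("L1",(56,120),12),("L2",(42,480),12),("R1",(294,120),12),("R2",(252,480),12)):
    Q[n]=plane(w,*C(*a),z);print(n,Q[n].round(1))
for a,b in(("L2","L1"),("R2","R1")):
    d=Q[b]-Q[a];print(np.arctan2(d[1],d[0]))
print((Q["L1"]+Q["R1"])/2,(Q["L2"]+Q["R2"])/2, np.linalg.norm(Q["L1"]-Q["R1"]))
n=(Q["noseL"]+Q["noseR"])/2;e=(Q["endL"]+Q["endR"])/2;print(n,e,np.linalg.norm((n-e)[:2]),(n+e)/2,np.arctan2(*(n-e)[[1,0]]))
E
```

```text
noseL [ 573.3 -166.1    6. ]
noseR [ 582.  -213.2    6. ]
barTopL [ 466.4 -184.7   13. ]
barTopR [ 474.9 -233.3   13. ]
endL [ 455.5 -186.6    7. ]
endR [ 464.6 -235.6    7. ]
L1 [ 556.3 -166.2   12. ]
L2 [ 474.9 -181.2   12. ]
R1 [ 569.7 -218.3   12. ]
R2 [ 488.  -231.8   12. ]
0.18201079627896474
0.16313092490987857
[ 562.96801879 -192.24853782   12.        ] [ 481.46190985 -206.45512484   12.        ] 53.82575731208425
[ 577.69205826 -189.68221428    6.        ] [ 460.07860696 -211.07819947    7.        ] 119.54376649865988 [ 518.88533261 -200.38020688    6.5       ] 0.1799499685974982
```

```bash
python3 - <<'E'
from h import *
plan((497.3,-204.2,195),(np.pi,0,0.178),5)
E
```

```text
dist/row 24.5 deg/row 0.85
[-0.0014, -0.003, 0.0145] [8.5, 0.3, 22.9]
[-0.0014, -0.003, 0.0145] [8.6, 0.1, 22.9]
[-0.0014, -0.003, 0.0145] [8.7, -0.0, 22.9]
[-0.0014, -0.003, 0.0145] [8.7, -0.2, 22.9]
[-0.0014, -0.003, 0.0145] [8.8, -0.4, 22.8]
```

```bash
python3 -m creep '[[-0.0014,-0.003,0.0145,8.5,0.3,22.9,0],[-0.0014,-0.003,0.0145,8.6,0.1,22.9,0],[-0.0014,-0.003,0.0145,8.7,0,22.9,0],[-0.0014,-0.003,0.0145,8.7,-0.2,22.9,0],[-0.0014,-0.003,0.0145,8.8,-0.4,22.8,0],[0,0,0,0,0,0,0]]'
python3 - <<'E'
from h import *
plan((497.3,-204.2,173),(np.pi,0,0.178),3)
f=grab_frame("scene");cv2.imwrite("pics/s1.png",crop(f["color"][:,:,::-1],200,90,380,210,4))
f=grab_frame("wrist");cv2.imwrite("pics/w3.png",f["color"][:,:,::-1])
E
```

```text
clock: 3.92
eef_pos: [502.0, -196.7, 194.0]
tcp_rot: [3.14, -0.005, 0.184]
contact_force: [-0.6, 0.6, 1.2]
opening: 1.0
dist/row 7.6 deg/row 0.16
[0.0005, -0.0017, 0.0021] [-2.0, 2.2, 7.0]
[0.0005, -0.0017, 0.0021] [-2.0, 2.2, 7.0]
[0.0005, -0.0017, 0.0021] [-2.0, 2.2, 7.0]
```

View pics/s1.png

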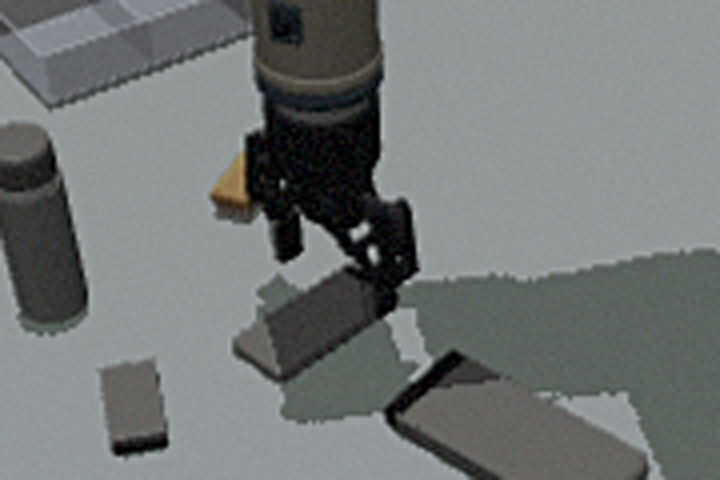

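View pics/w3.png

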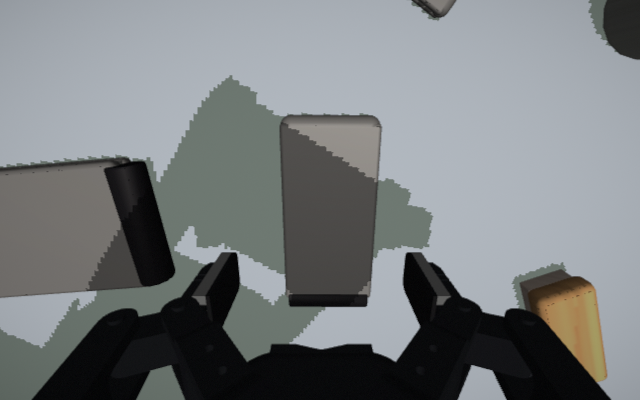

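```bash
python3 -m creep '[[0,-0.002,0.002,-2.5,3,7.5,0],[0,-0.002,0.002,-2,2.5,7.5,0],[0,-0.001,0.002,-1,1.5,7,0],[0,0,0,0,0,0,0]]'
python3 - <<'E'
from h import *
plan((497.3,-204.2,171),(np.pi,0,0.178),1);print(sense()["contact_force"])
f=grab_frame("scene");cv2.imwrite("pics/s2.png",crop(f["color"][:,:,::-1],240,120,330,195,7))
E
```

```text
clock: 4.35
eef_pos: [498.0, -205.2, 177.8]
tcp_rot: [3.136, -0.006, 0.183]
contact_force: [-0.4, 0.1, 0.2]
opening: 1.003
dist/row 6.9 deg/row 0.54
[0.0055, -0.0062, 0.0045] [-0.6, -1.2, 6.8]
[-0.40080916  0.06124285  0.15096047]
```

View pics/s2.png

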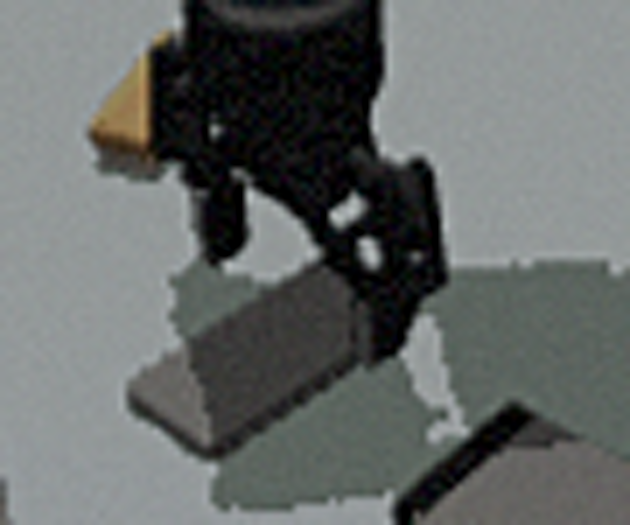

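```bash
python3 -m creep '[[0.0055,-0.006,0.0045,-0.6,-1.2,6,0],[0,0,0,0,0,0.5,0],[0,0,0,0,0,0,0.2],[0,0,0,0,0,0,0.3],[0,0,0,0,0,0,0.4]]' 25
python3 -m creep '[[0,0,0,0,0,0,0.5],[0,0,0,0,0,0,0.6],[0,0,0,0,0,0,0.6]]'
python3 - <<'E'
from h import *
f=grab_frame("scene");cv2.imwrite("pics/s3.png",crop(f["color"][:,:,::-1],240,120,330,195,7))
f=grab_frame("wrist");cv2.imwrite("pics/w4.png",f["color"][:,:,::-1])
E
```

```text
clock: 4.82
eef_pos: [497.3, -204.9, 172.2]
tcp_rot: [3.141, -0.001, 0.176]
contact_force: [-2.3, 2.1, 8.5]
opening: 0.622
clock: 5.07
eef_pos: [497.3, -204.9, 172.4]
tcp_rot: [3.141, -0.001, 0.176]
contact_force: [-0.1, 0.4, -2.0]
opening: 0.623
```

View pics/s3.png

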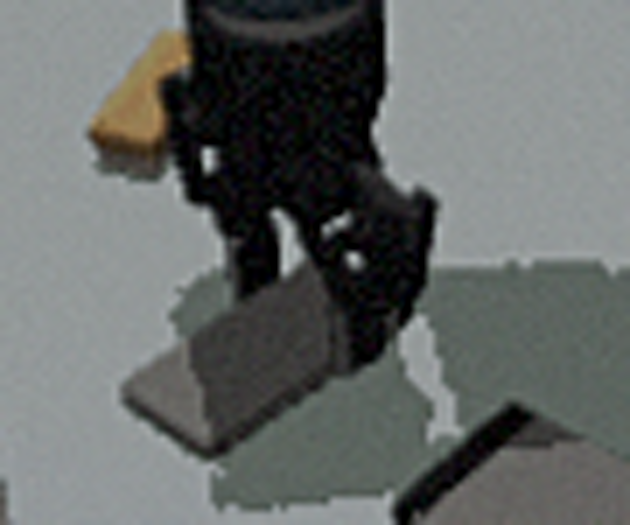

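View pics/w4.png

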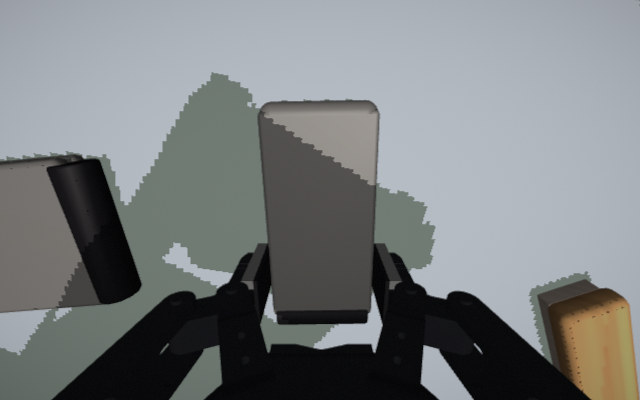

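```bash
cat >> h.py <<'E'
S=np.array([511.5,186.6,20.]);YH=0.213
GM=np.array([22.,0,166.4])
def tgt(X,g,th,y=0,S=S,YH=YH,GM=GM):
    """nose tip at X along, nose bottom g above the seat, tilt th -> TCP pos, rpy"""
    M=np.array([X-6,y,g+6])-54*np.array([np.cos(th),0,-np.sin(th)])
    Rz=Ro.from_euler("z",YH);R=Rt((np.pi,th,YH))
    return S+Rz.apply(M)-R.apply(GM),(np.pi,th,YH)
def where(s=None,S=S,YH=YH,GM=GM):
    s=s or sense();R=Rt(s["tcp_rot"]);M=Ro.from_euler("z",-YH).apply(np.array(s["eef_pos"])+R.apply(GM)-S)
    A=(Ro.from_euler("z",-YH)*R*Ro.from_euler("x",np.pi)).as_euler("xyz")
    c=M+54*(Ro.from_euler("xyz",A).apply([1,0,0]))
    print("centre",M.round(1),"nose tip X %.1f g %.1f"%(c[0]+6,c[2]-6),"rpy rel",A.round(3),"F",np.round(Ro.from_euler("z",-YH).apply(s["contact_force"]),1),"t %.1f"%s["clock"],"op %.3f"%s["opening"])
E
python3 -m creep '[[0,0,0,0,0,0,0.75],[0,0,0,0,0,0,0.75],[0,0,0,0,0,-10,0.75],[0,0,0,0,0,-25,0.75],[0,0,0,0,0,-30,0.75],[0,0,0,0,0,-30,0.75]]' 70
python3 - <<'E'
from h import *
p,q=tgt(2,35,0.21);print(p,q);plan(p,q,13)
f=grab_frame("wrist");cv2.imwrite("pics/w5.png",f["color"][:,:,::-1])
E
```

```text
clock: 5.67
eef_pos: [494.6, -203.7, 265.9]
tcp_rot: [-3.135, 0.01, 0.176]
contact_force: [0.6, 0.0, -1.7]
opening: 0.608
[468.84365155 177.37425298 239.5872966 ] (3.141592653589793, 0.21, 0.213)
dist/row 29.5 deg/row 0.9
[-0.0008, -0.0154, -0.0028] [3.2, -29.2, 2.2]
[-0.0008, -0.0154, -0.0028] [3.3, -29.2, 2.1]
[-0.0008, -0.0154, -0.0028] [3.4, -29.2, 2.0]
[-0.0008, -0.0154, -0.0028] [3.6, -29.2, 2.0]
[-0.0008, -0.0154, -0.0028] [3.7, -29.2, 1.9]
[-0.0008, -0.0154, -0.0028] [3.8, -29.2, 1.8]
[-0.0008, -0.0154, -0.0028] [3.9, -29.1, 1.7]
[-0.0008, -0.0154, -0.0028] [4.0, -29.1, 1.6]
[-0.0008, -0.0154, -0.0028] [4.1, -29.1, 1.5]
[-0.0008, -0.0154, -0.0028] [4.2, -29.1, 1.5]
[-0.0008, -0.0154, -0.0028] [4.3, -29.1, 1.4]
[-0.0008, -0.0154, -0.0028] [4.4, -29.1, 1.3]
[-0.0008, -0.0154, -0.0028] [4.5, -29.1, 1.2]
```

View pics/w5.png

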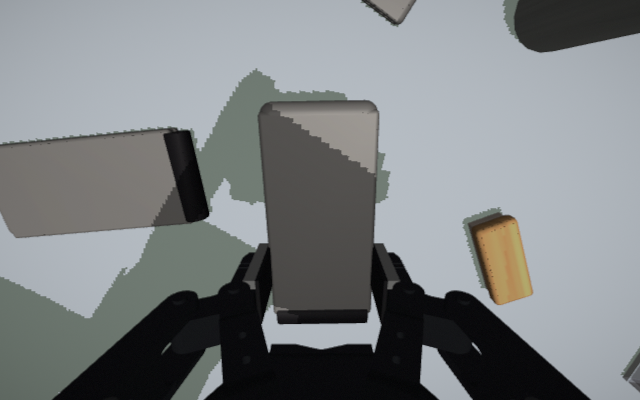

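```bash
python3 -m creep '[[0,-0.0154,-0.0028,3.2,-29.2,0,0.75],[0,-0.0154,-0.0028,3.3,-29.2,0,0.75],[0,-0.0154,-0.0028,3.4,-29.2,0,0.75],[0,-0.0154,-0.0028,3.6,-29.2,0,0.75],[0,-0.0154,-0.0028,3.7,-29.2,0,0.75],[0,-0.0154,-0.0028,3.8,-29.2,0,0.75],[0,-0.0154,-0.0028,3.9,-29.2,0,0.75],[0,-0.0154,-0.0028,4,-29.2,0,0.75],[0,-0.0154,-0.0028,4.1,-29.2,0,0.75],[0,-0.0154,-0.0028,4.2,-29.2,0,0.75]]'
python3 - <<'E'
from h import *
where();p,q=tgt(2,35,0.21);plan(p,q,4)
E
```

```text
clock: 6.55
eef_pos: [479.6, 95.7, 278.9]
tcp_rot: [3.137, 0.147, 0.196]
contact_force: [-0.4, 0.5, -1.0]
opening: 0.61
centre [-53.  -82.8  91.1] nose tip X 6.4 g 77.2 rpy rel [-0.005  0.147 -0.017] F [-0.3  0.5 -1. ] t 6.5 op 0.610
dist/row 22.8 deg/row 0.94
[0.0005, -0.0158, -0.0043] [2.8, -20.6, 9.4]
[0.0005, -0.0158, -0.0043] [3.0, -20.6, 9.4]
[0.0005, -0.0158, -0.0043] [3.2, -20.6, 9.3]
[0.0005, -0.0158, -0.0043] [3.5, -20.5, 9.3]
```

```bash
python3 -m creep '[[0,-0.0158,-0.0043,2.8,-20.6,9.4,0.75],[0,-0.0158,-0.0043,3,-20.6,9.4,0.75],[0,-0.0158,-0.0043,3.2,-20.6,9.3,0.75],[0,-0.0158,-0.0043,3.4,-18.5,9.3,0.75],[0,0,0,0,0,0,0.75]]'
python3 - <<'E'
from h import *
where();p,q=tgt(2,35,0.21);plan(p,q,1)
f=grab_frame("wrist");cv2.imwrite("pics/w6.png",f["color"][:,:,::-1]);np.savez("w6.npz",**f)
f=grab_frame("scene");cv2.imwrite("pics/s4.png",crop(f["color"][:,:,::-1],310,190,430,290,6))
f=grab_frame("top");cv2.imwrite("pics/t4.png",crop(f["color"][:,:,::-1],200,140,320,270,4))
E
```

```text
clock: 6.97
eef_pos: [468.5, 184.8, 241.5]
tcp_rot: [3.141, 0.207, 0.218]
contact_force: [-0.6, 0.8, -1.9]
opening: 0.61
centre [-55.    7.1  54.1] nose tip X 3.8 g 37.0 rpy rel [-0.001  0.207  0.005] F [-0.4  0.9 -1.9] t 7.0 op 0.610
dist/row 7.6 deg/row 0.37
[0.0017, -0.0032, 0.0054] [-0.9, 7.3, 2.1]
```

View pics/w6.png

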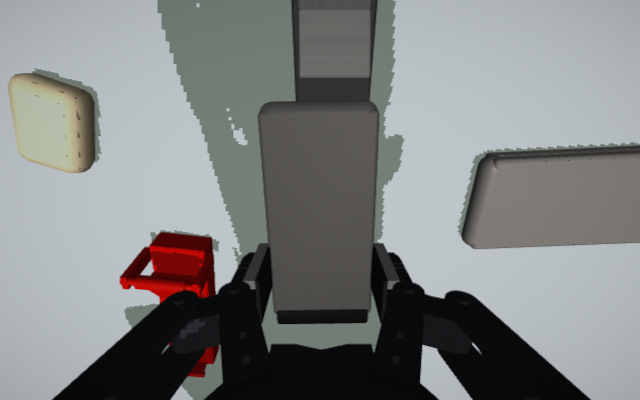

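View pics/s4.png

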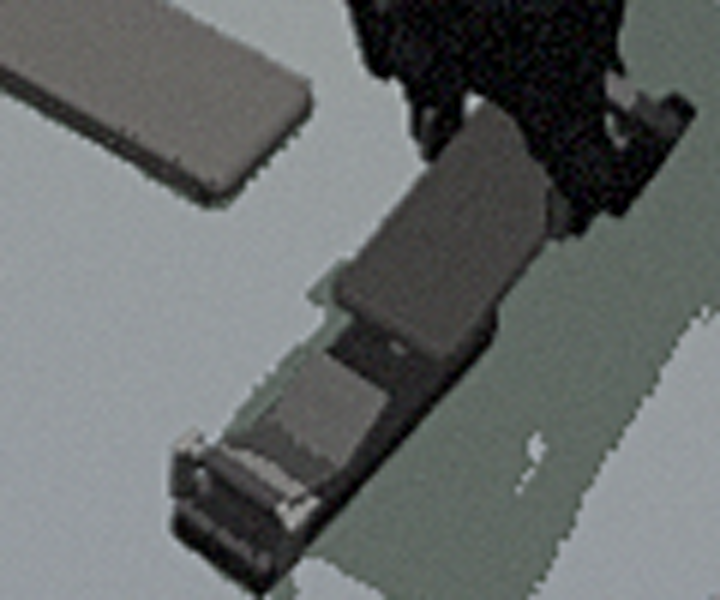

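```bash
python3 - <<'E'
from h import *
w=dict(np.load("w6.npz"));im=w["color"][:,:,::-1]
cv2.imwrite("pics/c6.png",crop(im,250,0,390,130,5))
Rz=Ro.from_euler("z",-YH)
for n,a,z in(("lipL",(300,77),37),("lipR",(370,77),37),("flapL",(301,10),28),("flapR",(369,10),28)): print(n,Rz.apply(plane(w,*a,z)-S).round(1))
# nose in camera -> tool frame check
s=sense();R=Rt(s["tcp_rot"])
for px in((262,112),(377,112)):
    o,d=ray(w,*px);o=R.inv().apply(o-s["eef_pos"]);d=R.inv().apply(d);print("tool",(o+d*(166-o[2])/d[2]).round(1))
E
```

```text
lipL [ 9.9 16.9 17. ]
lipR [ 10.1 -19.   17. ]
flapL [39.2 16.   8. ]
flapR [ 39.4 -17.2   8. ]
tool [ 76.6 -28.1 166. ]
tool [ 76.6  23.6 166. ]
```

View pics/c6.png

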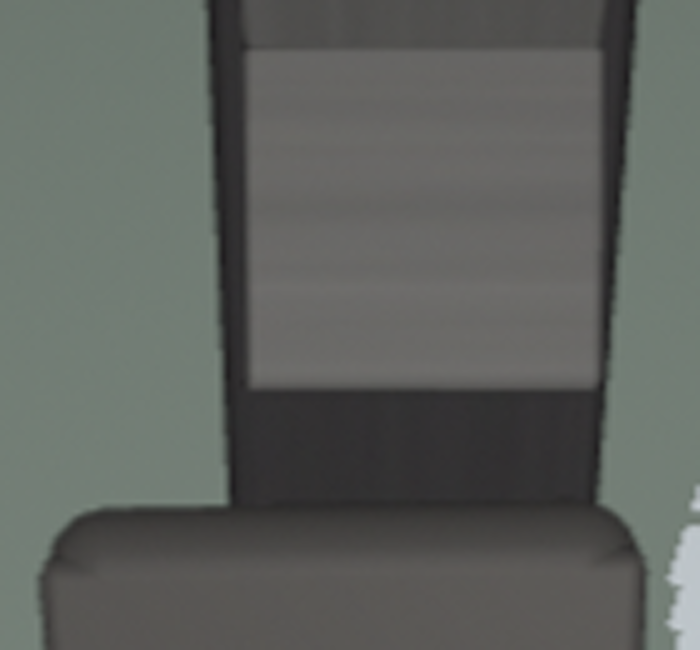

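```bash
sed -i 's/^S=np.*/S=np.array([509.4,184.5,20.]);YH=0.216/' h.py; python3 - <<'E'
from h import *
where();p,q=tgt(4,18,0.28);plan(p,q,2)
E
```

```text
centre [-52.    6.1  55.4] nose tip X 6.8 g 38.4 rpy rel [-0.002  0.205  0.001] F [ 0.5  0.9 -2.1] t 7.1 op 0.607
dist/row 10.9 deg/row 2.16
[0.0009, -0.0376, 0.0005] [7.0, 3.2, 7.6]
[0.0009, -0.0376, 0.0005] [7.3, 3.2, 7.4]
```

```bash
python3 -m creep '[[0,-0.0376,0,7,3.2,7.5,0.75],[0,-0.0376,0,7.3,3.2,7.5,0.75],[0,0,0,0,0,0,0.75],[0,0,0,0,0,0,0.75]]'
python3 - <<'E'
from h import *
where()
f=grab_frame("wrist");cv2.imwrite("pics/w7.png",crop(f["color"][:,:,::-1],240,0,400,140,4))
f=grab_frame("scene");cv2.imwrite("pics/s5.png",crop(f["color"][:,:,::-1],320,190,420,290,6))
where();p,q=tgt(4,2,0.28);plan(p,q,3)
E
```

```text
clock: 7.45
eef_pos: [482.3, 174.9, 227.6]
tcp_rot: [3.14, 0.277, 0.214]
contact_force: [-0.7, 0.6, -3.1]
opening: 0.607
centre [-52.9  -3.8  41.5] nose tip X 5.1 g 20.7 rpy rel [-0.002  0.277 -0.002] F [-0.6  0.8 -3.1] t 7.5 op 0.607
centre [-53.   -3.5  41.7] nose tip X 5.0 g 20.9 rpy rel [-0.002  0.277 -0.002] F [-0.  -0.4 -1.9] t 7.5 op 0.603
dist/row 6.4 deg/row 0.08
[0.0004, -0.0012, -0.0005] [1.6, -1.1, 6.1]
[0.0004, -0.0012, -0.0005] [1.6, -1.1, 6.1]
[0.0004, -0.0012, -0.0005] [1.6, -1.1, 6.1]
```

View pics/w7.png

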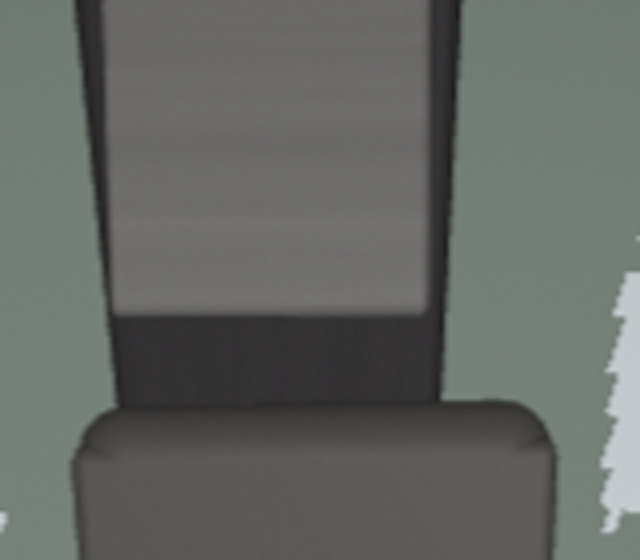

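View pics/s5.png

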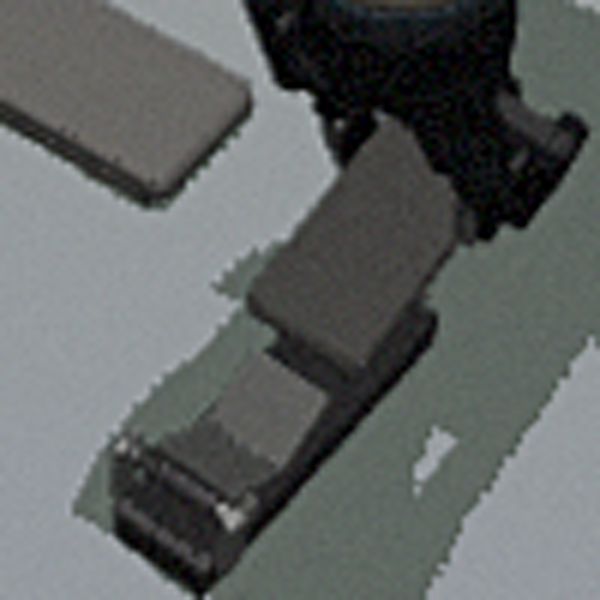

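```bash
python3 -m creep '[[0,0,0,0,-5,0,0.75],[0,0,0,0,0,0,0.75],[0,0,0,0,0,0,0.75]]'
python3 - <<'E'
from h import *
f=grab_frame("wrist");cv2.imwrite("pics/w8.png",crop(f["color"][:,:,::-1],240,0,400,140,4))
where();p,q=tgt(4,2,0.28);plan(p,q,3)
E
```

```text
clock: 7.8
eef_pos: [480.6, 179.9, 229.2]
tcp_rot: [3.14, 0.273, 0.213]
contact_force: [-1.1, 0.1, -1.4]
opening: 0.614
centre [-52.8   1.6  43.1] nose tip X 5.1 g 22.5 rpy rel [-0.001  0.273 -0.003] F [ 0.2 -0.5 -2.1] t 7.8 op 0.609
dist/row 6.8 deg/row 0.14
[0.0002, -0.0022, -0.0009] [1.9, 0.6, 6.5]
[0.0002, -0.0022, -0.0009] [1.9, 0.6, 6.5]
[0.0002, -0.0022, -0.0009] [1.9, 0.6, 6.5]
```

View pics/w8.png

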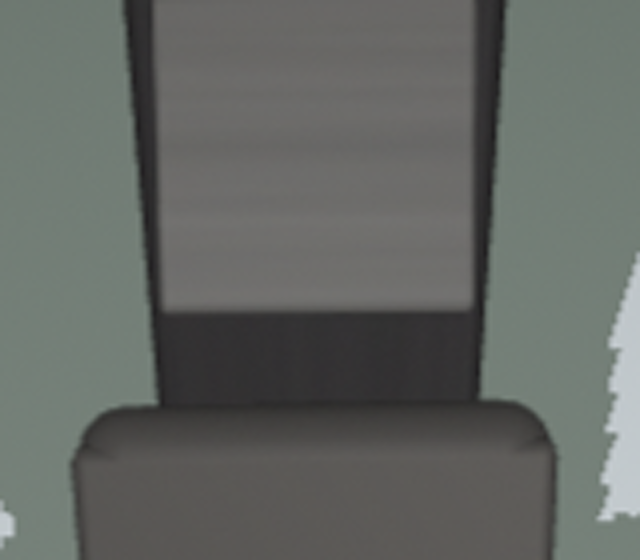

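```bash
sed -i 's/^S=np.*/S=np.array([509.1,186.1,20.]);YH=0.216/' h.py; python3 -m creep '[[0,-0.002,0,1.9,0,6.5,0.75],[0,-0.002,0,1.9,0,6.5,0.75],[0,-0.002,0,1,0,4,0.75],[0,0,0,0,0,0,0.75]]'
python3 - <<'E'
from h import *
where()
f=grab_frame("scene");cv2.imwrite("pics/s6.png",crop(f["color"][:,:,::-1],320,190,420,290,6))
where();p,q=tgt(4,2,0.28);plan(p,q,3)
E
```

```text
clock: 8.18
eef_pos: [480.3, 180.3, 210.3]
tcp_rot: [3.14, 0.278, 0.214]
contact_force: [-1.0, -0.0, -2.4]
opening: 0.608
centre [-53.9   0.3  24.3] nose tip X 4.0 g 3.4 rpy rel [-0.001  0.278 -0.002] F [-1.   0.2 -2.4] t 8.2 op 0.608
centre [-53.9   0.4  24.5] nose tip X 4.1 g 3.7 rpy rel [-0.001  0.278 -0.002] F [-0.1  0.5 -1.7] t 8.2 op 0.608
dist/row 0.6 deg/row 0.05
[0.0002, -0.0005, -0.0005] [0.2, 0.2, 0.5]
[0.0002, -0.0005, -0.0005] [0.2, 0.2, 0.5]
[0.0002, -0.0005, -0.0005] [0.2, 0.2, 0.5]
```

View pics/s6.png

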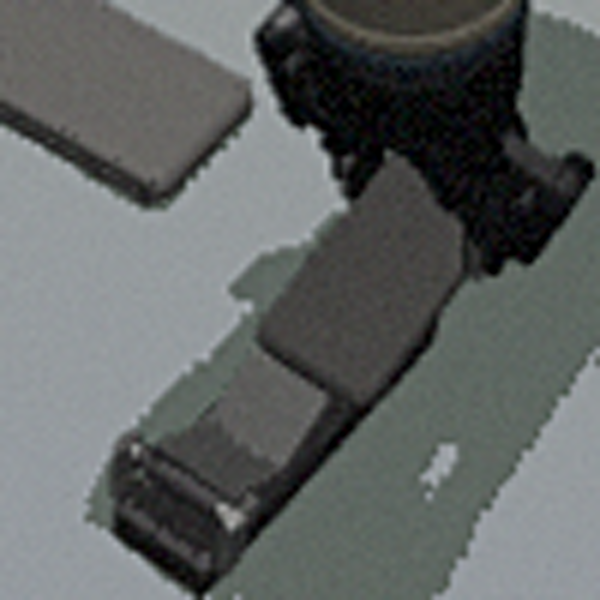

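```bash
python3 - <<'E'
from h import *
import sys
s=sense()
for X,g,th in((8,1.5,.28),(14,1.5,.26),(20,1.5,.245)):
    p,q=tgt(X,g,th);plan(p,q,2,s);s=dict(s,eef_pos=p,tcp_rot=np.array(q))
E
```

```text
dist/row 2.4 deg/row 0.07
[0.0004, -0.0008, -0.0008] [2.3, 0.3, 0.4]
[0.0004, -0.0008, -0.0008] [2.3, 0.3, 0.4]
dist/row 1.2 deg/row 0.57
[0.0, 0.01, 0.0] [1.2, 0.0, -0.1]
[0.0, 0.01, 0.0] [1.2, 0.0, -0.0]
dist/row 1.7 deg/row 0.43
[-0.0, 0.0075, 0.0] [1.7, -0.0, -0.2]
[-0.0, 0.0075, 0.0] [1.7, -0.0, -0.2]
```

```bash
python3 -m creep '[[0,-0.001,0,2.3,0.3,0.4,0.75],[0,-0.001,0,2.3,0,0.4,0.75],[0,0.01,0,1.2,0,0,0.75],[0,0.01,0,1.2,0,0,0.75]]'
python3 - <<'E'
from h import *
where()
s=sense()
for X,g,th in((20,1.5,.245),(28,1.5,.22)):
    p,q=tgt(X,g,th);plan(p,q,3,s);s=dict(s,eef_pos=p,tcp_rot=np.array(q))
E
```

```text
clock: 8.57
eef_pos: [487.4, 181.5, 207.1]
tcp_rot: [3.14, 0.261, 0.214]
contact_force: [0.7, 1.1, -1.5]
opening: 0.61
centre [-43.8  -0.1  20.7] nose tip X 14.4 g 0.8 rpy rel [-0.001  0.261 -0.002] F [ 0.9  1.  -1.5] t 8.6 op 0.610
dist/row 0.9 deg/row 0.3
[0.0003, 0.0052, -0.0006] [0.9, 0.0, -0.3]
[0.0003, 0.0052, -0.0006] [0.9, 0.0, -0.3]
[0.0003, 0.0052, -0.0006] [0.9, 0.0, -0.3]
dist/row 1.2 deg/row 0.48
[0.0, 0.0083, 0.0] [1.2, 0.0, 0.0]
[0.0, 0.0083, 0.0] [1.2, 0.0, 0.0]
[0.0, 0.0083, 0.0] [1.2, 0.0, 0.0]
```

```bash
python3 -m creep '[[0,0.005,0,0.9,0,-0.3,0.75],[0,0.005,0,0.9,0,-0.3,0.75],[0,0.005,0,0.9,0,-0.3,0.75],[0,0.008,0,1.2,0,0,0.75],[0,0.008,0,1.2,0,0,0.75],[0,0.008,0,1.2,0,0,0.75]]'
python3 - <<'E'
from h import *
where()
f=grab_frame("scene");cv2.imwrite("pics/s7.png",crop(f["color"][:,:,::-1],320,190,420,290,6))
s=sense()
for X,g,th in((36,1.5,.2),(44,1.5,.18)):
    p,q=tgt(X,g,th);plan(p,q,3,s);s=dict(s,eef_pos=p,tcp_rot=np.array(q))
E
```

```text
clock: 9.07
eef_pos: [493.9, 182.8, 206.6]
tcp_rot: [3.14, 0.218, 0.214]
contact_force: [-2.0, -0.2, -3.8]
opening: 0.608
centre [-30.1  -0.2  19.4] nose tip X 28.6 g 1.7 rpy rel [-0.001  0.218 -0.002] F [-2.   0.2 -3.8] t 9.1 op 0.608
dist/row 1.4 deg/row 0.33
[0.0003, 0.0058, -0.0006] [1.4, 0.0, -0.0]
[0.0003, 0.0058, -0.0006] [1.4, 0.0, -0.0]
[0.0003, 0.0058, -0.0006] [1.4, 0.0, -0.0]
dist/row 1.5 deg/row 0.38
[-0.0, 0.0067, -0.0] [1.5, 0.0, -0.0]
[-0.0, 0.0067, -0.0] [1.5, 0.0, -0.0]
[-0.0, 0.0067, -0.0] [1.5, 0.0, 0.0]
```

View pics/s7.png

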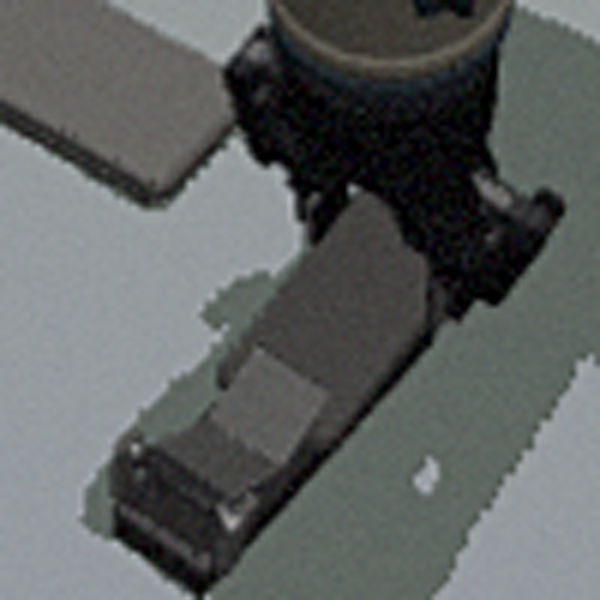

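The nose is under the lip (the lip overlaps it at about (265,390)), and it has just made contact at roughly −2 N. I'll keep sliding it in.

```bash
python3 -m creep '[[0,0.006,0,1.4,0,0,0.75],[0,0.006,0,1.4,0,0,0.75],[0,0.006,0,1.4,0,0,0.75],[0,0.0065,0,1.5,0,0,0.75],[0,0.0065,0,1.5,0,0,0.75],[0,0.0065,0,1.5,0,0,0.75]]'
python3 - <<'E'
from h import *
where()
s=sense()
for X,g,th in((51,1,.165),(57,1,.155)):
    p,q=tgt(X,g,th);plan(p,q,3,s);s=dict(s,eef_pos=p,tcp_rot=np.array(q))
E
```

```text
clock: 9.62
eef_pos: [497.9, 183.3, 203.3]
tcp_rot: [3.139, 0.192, 0.214]
contact_force: [-10.1, -1.8, 3.5]
opening: 0.61
centre [-21.7  -0.7  15.8] nose tip X 37.3 g -0.6 rpy rel [-0.003  0.192 -0.002] F [-10.2   0.4   3.5] t 9.6 op 0.610
dist/row 3.0 deg/row 0.52
[0.0007, 0.0091, -0.0007] [2.9, -0.1, -0.7]
[0.0007, 0.0091, -0.0007] [2.9, -0.1, -0.6]
[0.0007, 0.0091, -0.0007] [2.9, -0.1, -0.6]
dist/row 1.4 deg/row 0.19
[0.0, 0.0033, 0.0] [1.4, 0.0, -0.1]
[0.0, 0.0033, 0.0] [1.4, 0.0, -0.1]
[0.0, 0.0033, 0.0] [1.4, 0.0, -0.1]
```

```bash
python3 -m creep '[[0,0.006,0,3,0,-0.7,0.75],[0,0.006,0,3,0,-0.6,0.75],[0,0.006,0,3,0,-0.6,0.75]]'
python3 - <<'E'
from h import *
where()
E
python3 -m creep '[[0,0.005,0,3,0,-0.5,0.75],[0,0.005,0,3,0,-0.5,0.75],[0,0.003,0,3,0,-0.5,0.75]]'
python3 - <<'E'
from h import *
where()
f=grab_frame("scene");cv2.imwrite("pics/s8.png",crop(f["color"][:,:,::-1],320,190,420,290,6))
E
```

```text
clock: 9.87
eef_pos: [501.0, 183.8, 202.4]
tcp_rot: [3.138, 0.192, 0.214]
contact_force: [-12.4, -2.3, 6.6]
opening: 0.606
centre [-18.6  -1.1  14.8] nose tip X 40.4 g -1.5 rpy rel [-0.004  0.192 -0.002] F [-12.6   0.4   6.6] t 9.9 op 0.606
clock: 10.12
eef_pos: [505.6, 184.7, 202.1]
tcp_rot: [3.137, 0.192, 0.213]
contact_force: [-8.6, -2.0, 5.9]
opening: 0.606
centre [-13.8  -1.4  14.5] nose tip X 45.2 g -1.8 rpy rel [-0.005  0.192 -0.003] F [-8.8 -0.1  5.9] t 10.1 op 0.606
```

View pics/s8.png

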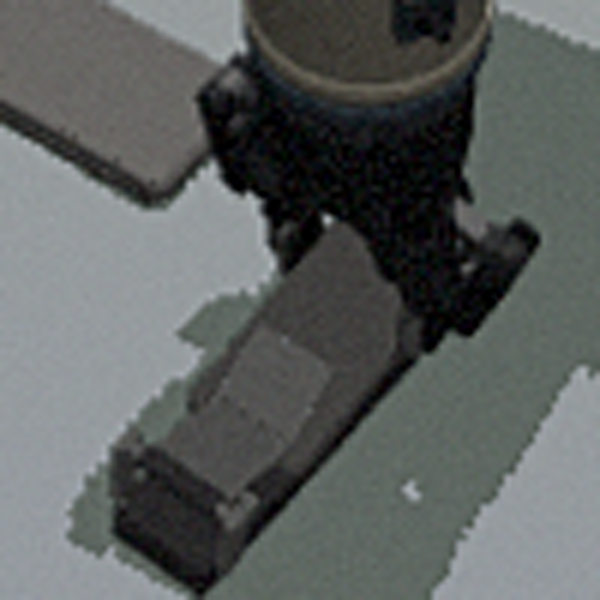

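```bash
python3 -m creep '[[0,0.003,0,3.5,0,-1.2,0.75],[0,0.003,0,3.5,0,-1.2,0.75],[0,0.003,0,3.5,0,-1,0.75],[0,0,0,3.5,0,-1,0.75]]'
python3 - <<'E'
from h import *
where()
E
```

```text
clock: 10.5
eef_pos: [517.3, 187.1, 203.9]
tcp_rot: [3.136, 0.191, 0.214]
contact_force: [-5.1, -1.0, -0.2]
opening: 0.606
centre [-1.9 -1.7 16.3] nose tip X 57.1 g 0.1 rpy rel [-0.005  0.191 -0.002] F [-5.2  0.1 -0.2] t 10.5 op 0.606
```

```bash
python3 -m creep '[[0,0.003,0,2.5,0,-0.4,0.75],[0,0.003,0,2,0,-0.4,0.75]]'
python3 - <<'E'
from h import *
where()
f=grab_frame("scene");cv2.imwrite("pics/s9.png",crop(f["color"][:,:,::-1],320,190,420,290,6))
E
```

```text
clock: 10.67
eef_pos: [521.2, 187.9, 203.7]
tcp_rot: [3.136, 0.188, 0.214]
contact_force: [-5.4, -1.5, -0.4]
opening: 0.612
centre [ 2.8 -1.8 16.1] nose tip X 61.8 g 0.0 rpy rel [-0.006  0.188 -0.002] F [-5.6 -0.3 -0.4] t 10.7 op 0.612
```

View pics/s9.png

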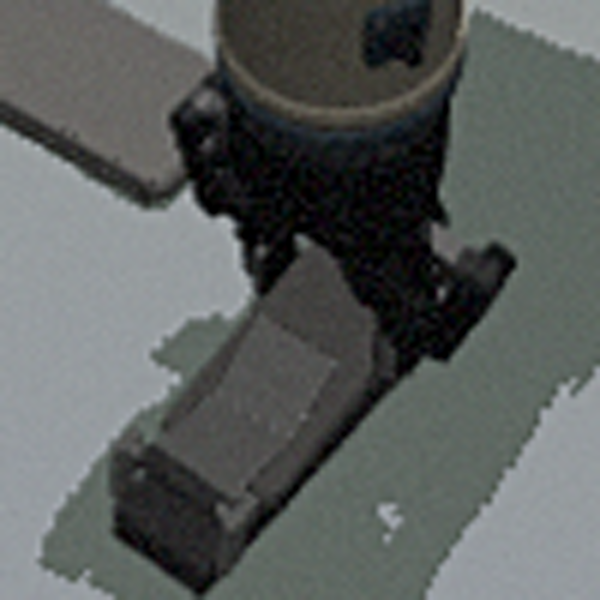

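Sliding force is a steady 5 N, so it hasn't met the stop yet. I'll continue gently.

```bash
python3 -m creep '[[0,0,0,2,0,-0.4,0.75],[0,0,0,1.5,0,-0.3,0.75]]'
python3 - <<'E'
from h import *
where()
E
python3 -m creep '[[0,0,0,2,0,-0.4,0.75]]'
python3 - <<'E'
from h import *
where()
E
```

```text
clock: 10.88
eef_pos: [522.9, 188.3, 203.3]
tcp_rot: [3.136, 0.194, 0.213]
contact_force: [-8.5, -0.8, 2.4]
opening: 0.61
centre [ 3.5 -1.7 15.7] nose tip X 62.5 g -0.6 rpy rel [-0.006  0.194 -0.003] F [-8.5  1.1  2.4] t 10.9 op 0.610
clock: 10.97
eef_pos: [523.5, 188.5, 203.0]
tcp_rot: [3.136, 0.198, 0.213]
contact_force: [-10.8, -1.9, 4.2]
opening: 0.61
centre [ 3.5 -1.7 15.5] nose tip X 62.4 g -1.1 rpy rel [-0.006  0.198 -0.003] F [-11.    0.5   4.2] t 11.0 op 0.610
```

```bash
sed -i 's/^S=np.*/S=np.array([511.5,186.6,19.5]);YH=0.216/' h.py; python3 - <<'E'
from h import *
where()
s=sense()
for X,g,th in((60.5,-0.5,.12),(60.5,-0.5,0.0)):
    p,q=tgt(X,g,th);plan(p,q,4,s);s=dict(s,eef_pos=p,tcp_rot=np.array(q))
E
```

```text
centre [ 1.  -1.7 16. ] nose tip X 60.0 g -0.6 rpy rel [-0.006  0.198 -0.003] F [-11.    0.5   4.2] t 11.0 op 0.610
dist/row 3.4 deg/row 1.12
[0.0013, 0.0195, -0.0007] [-3.1, -0.2, 1.6]
[0.0013, 0.0195, -0.0007] [-3.1, -0.2, 1.5]
[0.0013, 0.0195, -0.0007] [-3.1, -0.2, 1.4]
[0.0013, 0.0195, -0.0007] [-3.1, -0.2, 1.4]
dist/row 5.5 deg/row 1.72
[-0.0, 0.03, 0.0] [-4.8, 0.0, 2.6]
[-0.0, 0.03, 0.0] [-4.9, 0.0, 2.4]
[-0.0, 0.03, 0.0] [-5.0, 0.0, 2.3]
[-0.0, 0.03, 0.0] [-5.1, 0.0, 2.1]
```

```bash
python3 -m creep '[[0,0.0195,0,-2.8,0,1.6,0.75],[0,0.0195,0,-2.8,0,1.5,0.75],[0,0.0195,0,-2.9,0,1.4,0.75],[0,0.0195,0,-2.9,0,1.4,0.75]]'
python3 - <<'E'
from h import *
where();s=sense()
for X,g,th in((60.5,-0.5,.05),):
    p,q=tgt(X,g,th);plan(p,q,4,s)
E
```

```text
clock: 11.3
eef_pos: [510.5, 185.7, 199.7]
tcp_rot: [3.136, 0.121, 0.213]
contact_force: [-7.0, -2.5, 11.5]
opening: 0.609
centre [ 0.5 -1.6 12.3] nose tip X 60.1 g -0.2 rpy rel [-0.006  0.121 -0.003] F [-7.3 -0.9 11.5] t 11.3 op 0.609
dist/row 3.2 deg/row 1.03
[0.0013, 0.0179, -0.0007] [-2.8, -0.2, 1.5]
[0.0013, 0.0179, -0.0007] [-2.8, -0.2, 1.5]
[0.0013, 0.0179, -0.0007] [-2.9, -0.2, 1.4]
[0.0013, 0.0179, -0.0007] [-2.9, -0.2, 1.4]
```

```bash
python3 -m creep '[[0,0.02,0,-2.6,0,2,0.75],[0,0.02,0,-2.6,0,2,0.75]]'
python3 - <<'E'
from h import *
where()
E
python3 -m creep '[[0,0.02,0,-2.6,0,2,0.75],[0,0.02,0,-2.6,0,2,0.75]]'
python3 - <<'E'
from h import *
where()
s=sense()
for X,g,th in((60.5,-0.5,0),):
    p,q=tgt(X,g,th);plan(p,q,3,s)
f=grab_frame("scene");cv2.imwrite("pics/s10.png",crop(f["color"][:,:,::-1],320,190,420,290,6))
E
```

```text
clock: 11.47
eef_pos: [503.9, 184.3, 197.4]
tcp_rot: [3.136, 0.082, 0.212]
contact_force: [-7.9, -1.7, 8.4]
opening: 0.603
centre [ 0.4 -1.6 10.3] nose tip X 60.2 g -0.1 rpy rel [-0.005  0.082 -0.004] F [-8.1  0.1  8.4] t 11.5 op 0.603
clock: 11.63
eef_pos: [497.3, 182.8, 194.6]
tcp_rot: [3.136, 0.042, 0.212]
contact_force: [-6.3, -1.6, 2.2]
opening: 0.606
centre [ 0.2 -1.6  7.9] nose tip X 60.2 g -0.4 rpy rel [-0.005  0.042 -0.004] F [-6.5 -0.2  2.2] t 11.6 op 0.606
dist/row 2.5 deg/row 0.82
[0.0017, 0.0141, -0.0014] [-2.2, -0.2, 1.2]
[0.0017, 0.0141, -0.0014] [-2.2, -0.2, 1.1]
[0.0017, 0.0141, -0.0014] [-2.3, -0.2, 1.1]
```

View pics/s10.png

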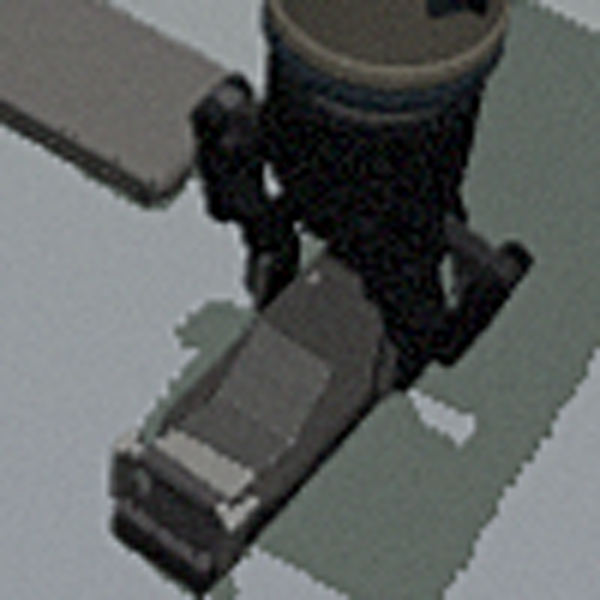

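The force dropped from 8.4 N to 2.2 N, so the barrel has snapped past the bead. I'll bring it level.

```bash
python3 -m creep '[[0,0.014,0,-2,0,1.3,0.75],[0,0.014,0,-2,0,1.3,0.75],[0,0.014,0,-2.1,0,1.3,0.75]]'
python3 - <<'E'
from h import *
where()
E
python3 -m creep '[[0,0.005,0,-0.5,0,0.8,0.75],[0,0,0,0.3,0,0.8,0.75]]'
python3 - <<'E'
from h import *
where()
E
```

```text
clock: 11.93
eef_pos: [490.2, 181.3, 192.5]
tcp_rot: [3.137, -0.001, 0.211]
contact_force: [-12.7, -5.1, 32.3]
opening: 0.609
centre [ 0.2 -1.5  6.6] nose tip X 60.2 g 0.7 rpy rel [-0.005 -0.001 -0.005] F [-13.5  -2.3  32.3] t 11.9 op 0.609
clock: 12.1
eef_pos: [489.4, 181.1, 192.7]
tcp_rot: [3.137, -0.006, 0.211]
contact_force: [-6.7, -2.2, 8.0]
opening: 0.61
centre [ 0.2 -1.6  6.9] nose tip X 60.2 g 1.2 rpy rel [-0.005 -0.006 -0.005] F [-7.  -0.7  8. ] t 12.1 op 0.610
```

```bash
python3 -m creep '[[0,0,0,0,0,0,0.35],[0,0,0,0,0,0,0.25],[0,0,0,0,0,0,0.1],[0,0,0,0,0,0,0],[0,0,0,0,0,0,0],[0,0,0,0,0,-15,0],[0,0,0,0,0,-20,0],[0,0,0,0,0,-20,0],[0,0,0,0,0,-20,0],[0,0,0,0,0,-20,0]]' 30
python3 -m creep '[[0,0,0,-20,0,-20,0],[0,0,0,-20,0,-15,0],[0,0,0,-20,0,-10,0],[0,0,0,0,0,0,0]]'
python3 - <<'E'
from h import *
print(sense()["eef_pos"],sense()["contact_force"])
f=grab_frame("scene");cv2.imwrite("pics/s11.png",crop(f["color"][:,:,::-1],320,190,420,290,6));np.savez("s11.npz",**f)
f=grab_frame("wrist");cv2.imwrite("pics/w11.png",f["color"][:,:,::-1]);np.savez("w11.npz",**f)
f=grab_frame("top");cv2.imwrite("pics/t11.png",f["color"][:,:,::-1])
E
```

```text
clock: 12.93
eef_pos: [491.3, 182.1, 288.8]
tcp_rot: [3.137, -0.009, 0.211]
contact_force: [1.0, -0.5, 0.0]
opening: 0.999
clock: 13.27
eef_pos: [432.8, 169.9, 339.2]
tcp_rot: [3.138, -0.019, 0.211]
contact_force: [0.4, 0.1, -0.4]
opening: 0.998
[432.82735389 169.9435689  339.21907307] [ 0.41325903  0.09273772 -0.37143345]
```

View pics/s11.png

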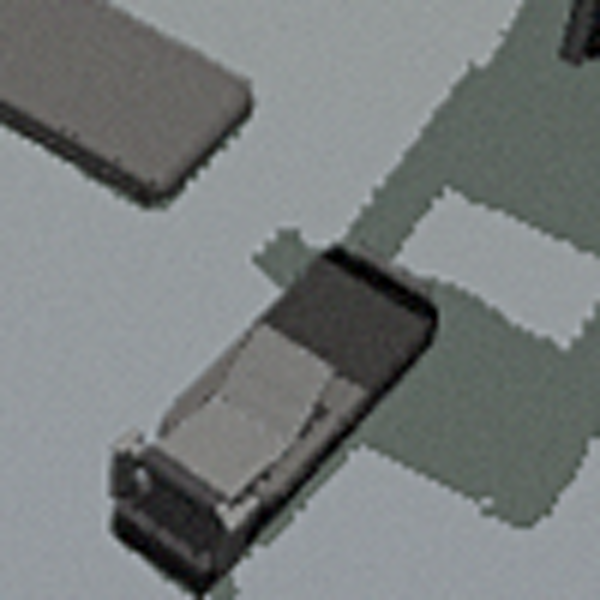

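View pics/w11.png

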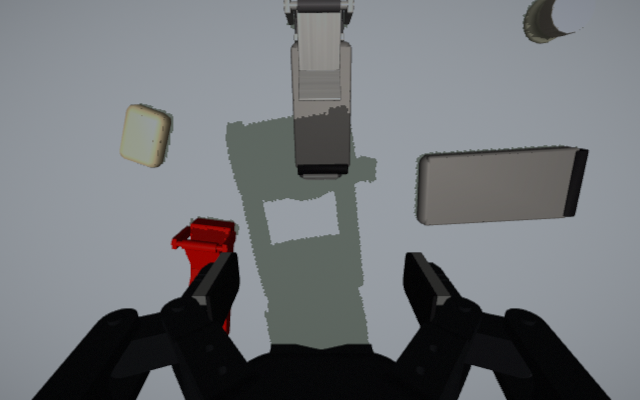

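View pics/t11.png

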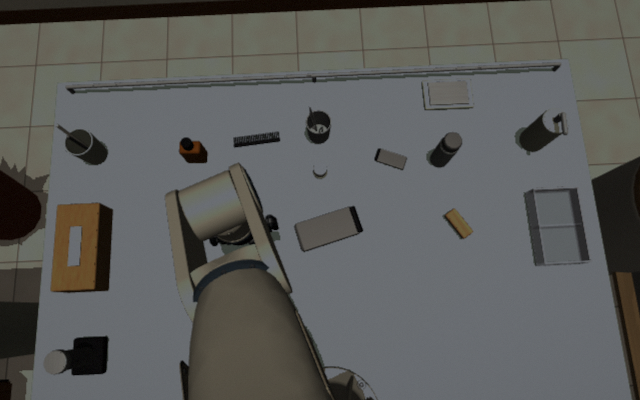

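```bash
python3 - <<'E'
from h import *
w=dict(np.load("w11.npz"));s=dict(np.load("s11.npz"))
cv2.imwrite("pics/c7.png",np.hstack([crop(w["color"][:,:,::-1],270,0,370,190,3),crop(s["color"][:,:,::-1],360,220,400,260,14)[:570]] if 0 else [crop(w["color"][:,:,::-1],280,90,360,190,5),crop(s["color"][:,:,::-1],365,225,400,260,500/35)[:500,:]][:1]+[cv2.resize(s["color"][225:265,365:397,::-1],(400,500),interpolation=cv2.INTER_CUBIC)]))
E
```

```text
(no output)
```

View pics/c7.png

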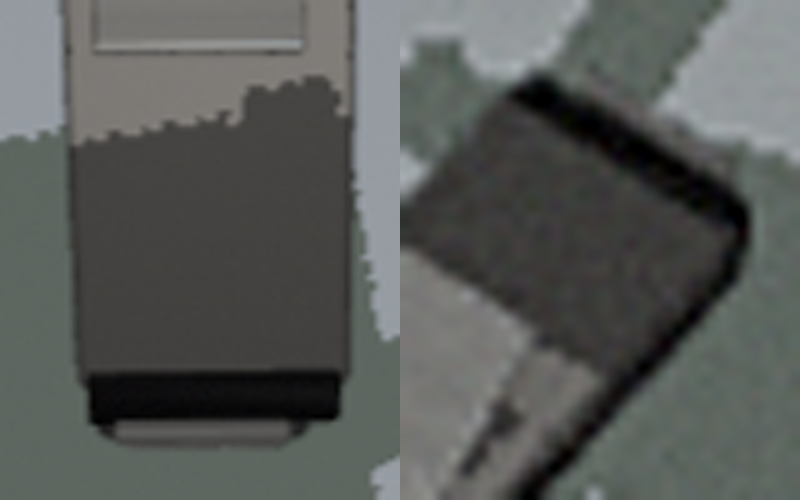

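```bash
python3 - <<'E'
from h import *
w=dict(np.load("w11.npz"));s=dict(np.load("s11.npz"))
W=lambda X,Y:(280+(X+.5)/5-.5,90+(Y+.5)/5-.5)
C=lambda X,Y:(365+(X-400+.5)*.08-.5,225+(Y+.5)*.08-.5)
Rz=Ro.from_euler("z",-YH)
for n,a,b in(("barrel edge +y",(90,372),(728,232)),("barrel edge -y",(338,372),(510,103)),("lip +y",(93,52),(525,335))):
    p,e=tri(w,W(*a),s,C(*b));print(n,Rz.apply(p-S).round(1),"gap",e.round(1))
E=[plane(w,*W(*p),33)for p in((90,372),(338,372))]
print([Rz.apply(p-S).round(1) for p in E])
E
```

```text
barrel edge +y [-50.2  22.4   8.6] gap 2.7
barrel edge -y [-50.2 -27.5   7.2] gap 1.5
lip +y [10.4 16.8 33. ] gap 1.0
[array([-48.4,  20.9,  13.5]), array([-48.7, -27.6,  13.5])]
```

```bash
python3 - <<'E'
from rig import job,sense
print(sense()["qvel"].round(3),sense()["contact_force"]);job.sign_off()
E
```

```text
[-0.004  0.025 -0.007  0.001 -0.     0.001] [ 0.20425951 -0.19172174  0.69691196]
the job is handed in; nothing more can be done
```

I put the middle-sized mirror away in the steel holder, let go of it and handed the job in at about 13.5 s. No verdict came back, so what follows is from my own checks.

- **Insertion:** I slid the plain end under the clip with the mirror tilted. The push force peaked at about 13 N and dropped to 5 N once under. It then rose again as the plain end met the stop.
- **Latching:** I pressed the hinge end down, and the upward force fell from 8 N to 2 N as the barrel passed the catch. While levelling the mirror on the seat, the wrist force briefly reached 32 N upward.
- **Position:** Just before I let go, the arm's own readings put the mirror's centre about 0.2 mm along and 1.6 mm across from the seated place, level within 0.01 rad.
- **Pictures after release:** The mirror lies flat and straight on the holder. The clip lip is raised to about 33 mm above the seat, and the catch bead shows behind the barrel. The gripper was clear and reading no contact.
- **Bystanders:** The final top view showed them where they started, except the soap, which the arm hid there; the wrist view showed it upright.

**Checks that disagreed:** Triangulating the barrel's top edge gave 7–9 mm above the seat instead of about 13 mm, with the camera rays missing each other by 1.5–2.7 mm. I put that down to camera calibration, because an unlatched barrel would read near 29 mm. The pictures also put the mirror about 2–3 mm off centre sideways, more than the arm's reading but within the 9 mm allowed.

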